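# Find the loose terminal bolt and hold its cap open

### The job

One of the three terminal bolts on the distribution board has worked loose: take the white nylon drift out of the tool crate and tap the bolt ends that stick up through the red caps until you find the one that gives, driving it down as far as it goes. Put the drift back in the crate and let go of it, then lift the loose bolt's cap by its tab to at least 65 degrees and finish holding it open, so that I can get at the nut. Do not open the other two caps, and leave everything else where it is.

Things in the scene. Friction and masses are not known exactly. Their poses are not given: they have to be found in the camera images.
- crate: grey open tool crate, fixed, 188 (x) x 150 (y) x 60 mm high, walls and floor 4 mm. Origin: centre of its underside, on the bench. Its +y half is a row of three pockets (57 x 51 mm, dividers 54 mm high) centred at x = -60, 0, +60, y = +45.5 mm, in which the drift, the extension bar and the grease bottle stand upright in any order; its -y half is an open bin of fittings
- drift: the tapping drift: plain white nylon rod, 24 mm diameter, 130 mm long, about 75 g, with an orange band near its top, standing upright in one pocket of the crate. Origin: centre of its lower (tapping) end face; z runs up the rod
- post_a: one of three identical black terminal posts with a red cap, in a row 110 mm apart on the grey board. Origin: on the bolt's axis at the post's underside, 12 mm above the bench. x points from the cap's tab to its hinge (away from the robot), z up. The block is 72 (x) x 60 (y) mm; the shut cap's top is at z = 44 mm. The upright bolt's top end is at x = 0, y = 0, z = 62 mm of this frame
- post_b: one of three identical black terminal posts with a red cap, in a row 110 mm apart on the grey board. Origin: on the bolt's axis at the post's underside, 12 mm above the bench. x points from the cap's tab to its hinge (away from the robot), z up. The block is 72 (x) x 60 (y) mm; the shut cap's top is at z = 44 mm. The upright bolt's top end is at x = 0, y = 0, z = 62 mm of this frame
- post_c: one of three identical black terminal posts with a red cap, in a row 110 mm apart on the grey board. Origin: on the bolt's axis at the post's underside, 12 mm above the bench. x points from the cap's tab to its hinge (away from the robot), z up. The block is 72 (x) x 60 (y) mm; the shut cap's top is at z = 44 mm. The upright bolt's top end is at x = 0, y = 0, z = 62 mm of this frame
- bolt_a (a joint): how far post_a's bolt has been driven down, m; 0 at the start. The bolt is a steel stud of 12 mm diameter standing 18 mm out of a 20 mm hole in the cap. A tight bolt does not move under a tap (at most 0.5 mm). The loose one slides down 6 mm under about 3 N to its stop and stays down. All three look alike
- bolt_b (a joint): how far post_b's bolt has been driven down, m; 0 at the start. The bolt is a steel stud of 12 mm diameter standing 18 mm out of a 20 mm hole in the cap. A tight bolt does not move under a tap (at most 0.5 mm). The loose one slides down 6 mm under about 3 N to its stop and stays down. All three look alike
- bolt_c (a joint): how far post_c's bolt has been driven down, m; 0 at the start. The bolt is a steel stud of 12 mm diameter standing 18 mm out of a 20 mm hole in the cap. A tight bolt does not move under a tap (at most 0.5 mm). The loose one slides down 6 mm under about 3 N to its stop and stays down. All three look alike
- cap_a (a joint): opening angle of post_a's cap, rad: 0 shut, stop at 1.75. The hinge axis is at x = +34, z = 43 mm of the post's frame, along its y; the tab goes up and back round it. A light spring shuts the cap when let go; about 1 N upward at the tab opens it
- cap_b (a joint): opening angle of post_b's cap, rad: 0 shut, stop at 1.75. The hinge axis is at x = +34, z = 43 mm of the post's frame, along its y; the tab goes up and back round it. A light spring shuts the cap when let go; about 1 N upward at the tab opens it
- cap_c (a joint): opening angle of post_c's cap, rad: 0 shut, stop at 1.75. The hinge axis is at x = +34, z = 43 mm of the post's frame, along its y; the tab goes up and back round it. A light spring shuts the cap when let go; about 1 N upward at the tab opens it
- tab_a (a point): grip point on the lift tab of post_a's cap (moves with it): with the cap shut at x = -54, z = 61 mm of the post's frame. The tab is a red bar 14 mm wide (y), 8 mm thick, rising forward at 45 degrees from the cap's front edge; this point is 25 mm along it, 11 mm short of its end. Pinched across its width (post's y) it can pivot between upright pads
- tab_b (a point): grip point on the lift tab of post_b's cap (moves with it): with the cap shut at x = -54, z = 61 mm of the post's frame. The tab is a red bar 14 mm wide (y), 8 mm thick, rising forward at 45 degrees from the cap's front edge; this point is 25 mm along it, 11 mm short of its end. Pinched across its width (post's y) it can pivot between upright pads
- tab_c (a point): grip point on the lift tab of post_c's cap (moves with it): with the cap shut at x = -54, z = 61 mm of the post's frame. The tab is a red bar 14 mm wide (y), 8 mm thick, rising forward at 45 degrees from the cap's front edge; this point is 25 mm along it, 11 mm short of its end. Pinched across its width (post's y) it can pivot between upright pads
- ext_bar: steel socket extension bar, 25 mm diameter at the foot, 90 mm tall, upright in a crate pocket; leave it there
- grease: green grease bottle, 34 mm diameter, 95 mm tall, upright in a crate pocket; leave it there
- coupler: brass pipe coupler, 50 mm long, lying in the crate's bin; leave it there
- big_nut: steel ring nut, 38 mm diameter, lying in the crate's bin; leave it there
- socket: steel wrench socket, 25 mm diameter, 36 mm tall, standing on the board between two posts; leave it there
- meter: black multimeter, 145 x 75 x 40 mm, lying on the bench; leave it there
- spanner: spanner, 180 mm long, lying on the bench beside the board; leave it there
- screw_jar: amber jar of screws, 64 mm diameter, 75 mm tall, on the bench; leave it there
Not all that is in view belongs to the job. What is shaped like the drift but blue, purple or yellow is not meant.

How it is judged:
On the way, in this order (a step that is already met when the one before it is completed fails the run):
1. the drift is lifted clear of the crate in the fingers (z of drift in the frame of crate above 0.065 m and contact force between the fingers and drift above 1 N), for 0.1 s.
2. the loose bolt has been driven down (more than 4.5 mm) with the drift touching it (((value of joint bolt_a above 0.0045 m and contact force between drift and bolt_a above 0.5 N) or (value of joint bolt_b above 0.0045 m and contact force between drift and bolt_b above 0.5 N) or (value of joint bolt_c above 0.0045 m and contact force between drift and bolt_c above 0.5 N))).
3. the drift is back in the crate and let go (x of drift in the frame of crate between -0.092 and 0.092 m and y of drift in the frame of crate between -0.073 and 0.073 m and z of drift in the frame of crate below 0.05 m and contact force between the fingers and drift below 0.1 N and linear speed of drift below 0.05 m/s), for 0.1 s.
At the end, for the whole second after the job is handed in: the bolt that gave is down over 4.5 mm; the fingers hold its cap, still, above 1.05 rad (60 deg); the other caps are under 0.12 rad; the drift is in the crate (lower end within the walls, under 50 mm above the bench) and no finger touches it (((value of joint bolt_a above 0.0045 m and value of joint cap_a above 1.05 rad and velocity of joint cap_a between -0.15 and 0.15 rad/s and contact force between the fingers and cap_a above 0.15 N and value of joint each of cap_b, cap_c below 0.12 rad) or (value of joint bolt_b above 0.0045 m and value of joint cap_b above 1.05 rad and velocity of joint cap_b between -0.15 and 0.15 rad/s and contact force between the fingers and cap_b above 0.15 N and value of joint each of cap_a, cap_c below 0.12 rad) or (value of joint bolt_c above 0.0045 m and value of joint cap_c above 1.05 rad and velocity of joint cap_c between -0.15 and 0.15 rad/s and contact force between the fingers and cap_c above 0.15 N and value of joint each of cap_a, cap_b below 0.12 rad)) and x of drift in the frame of crate between -0.092 and 0.092 m and y of drift in the frame of crate between -0.073 and 0.073 m and z of drift in the frame of crate below 0.05 m and contact force between the fingers and drift below 0.1 N); the arm keeps its last pose, push and grip.
It fails at once if a cap is opened (over 0.3 rad) whose bolt has not been found loose ((value of joint cap_a above 0.3 rad and value of joint bolt_a below 0.003 m) or (value of joint cap_b above 0.3 rad and value of joint bolt_b below 0.003 m) or (value of joint cap_c above 0.3 rad and value of joint bolt_c below 0.003 m)).
It fails at once if the socket, meter, spanner or screw jar is moved by more than 30 mm, or the socket or jar knocked over (distance of any of socket, meter, spanner, screw_jar from where it was at the start of the episode above 0.03 m or angle between any of socket, screw_jar's own z axis and vertical above 0.6 rad).
It fails at once if another thing in the crate is moved by more than 60 mm (distance of any of ext_bar, grease, coupler, big_nut from where it was at the start of the episode above 0.06 m).
It also fails if it takes over 58 s, if anything falls off the work surface, if the arm or the gripper's body presses on something with over 40 N, if the wrist force passes 120 N, or if a joint passes its speed limit or range.

### The arm

A 6-joint arm with a two-finger parallel gripper is mounted at the origin on the work surface. World frame = base frame: x ahead of the robot, y to its left, z up, the work surface at z = 0. Lengths are in m, angles in rad, forces in N, time in s.
With the tool pointing down it reaches from about 0.4 to 0.825 m from the base axis. Payload 7 kg.
Tool frame: the origin (TCP) lies midway between the tips of the shut fingers; the grasp point (between the pads) lies 19 mm behind it; y points along the fingers, z is the direction in which the jaws open and shut, and the axes are right-handed (so a half turn about y gives the same grasp; the last joint's range is limited). The gripper opens to 88 mm and grips with 3 to 60 N. Pads are 19 mm wide; open, the fingers measure 130 mm over their backs; the gripper's body (78 mm by 193 mm) begins 47 mm behind the grasp point.
Start: joints at [1.508, 0.359, 0.012, 0, -1.224, -0.288], TCP at [0.232, 0.634, 0.227] pointing down, gripper open.
Joint ranges: [-3.07, 3.07], [-1.43, 2.12], [-1.02, 1.25], [-3.03, 1.67], [-3.05, -0], [-3.03, 3.03]. Speed limits (rad/s): [2.39, 2.39, 3.01, 3.14, 3.14, 3.14].

### API

Orientations are given as [roll, pitch, yaw] about the fixed x, y, z axes, in that order (R = Rz(yaw) Ry(pitch) Rx(roll)).
In Python, from station import arm gives the robot as it stands.
- The arm moves only by the tool move_arm, never from a script. Its argument "deltas" is a list of rows, each an object with "dp": the shift along the tool's x, y, z in mm, a list of three; "rotation": the turn, a rotation vector about the tool's x, y, z in degrees, a list of three. A call has 1 to 5 rows; each row shifts and turns the pose as measured when the row begins, along the tool's axes as they then stand; what a row does not reach is not made up. A row lasts 1/12 s, in which the tool goes at most 41.7 mm and 7.16 degrees, less where a joint would pass 70% of its speed; a pose out of reach is approached as far as the arm can. A call is refused whole if a number of a shift passes 41.7 or a number of a turn 7.16, either way. A call with a gripper value outside its range is refused whole. "jaw" is the closure in counts, from 0 (fully open) to 255 (shut), set as the call begins (left out, the last holds). The fingers move at their own pace and stop on an object; "squeeze" is the grip in N (left out, the last holds). Time passes only in rows, so rows that do not move let the fingers close. It gives the time, the measured TCP pose, the force and the opening at its end, in the units of the state.
- arm.get_state(): the state, without advancing time (a new reading comes with each control period).
- arm.grab_frame(name): name is "side" or "top" or "wrist"; returns a dict with "pixels" (384x512x3 uint8, red, green, blue), "z_map" (384x512 float32, m along the optical axis (not along the pixel's ray), 0 where there is no reading), "fx", "fy", "cx", "cy" (pixels), "cam_to_world" (4x4, takes a point from camera to world coordinates); the wrist camera has in their place "mount" (4x4, takes a point from camera to tool coordinates, whose origin is the TCP and whose axes are the tool frame's). Camera axes: x right, y down, z forward; pixel columns grow to the right and rows downward; lengths in m; the calibration is good to about 2 mm. A picture is of the moment at which its call begins: read the wrist's pose just before it.
- arm.job_done(): hands the job in, once; it reports no verdict.
The state is a dict: "t": time; "q": joint angles; "qd": joint speeds; "joint_efforts": joint torques, N m; "eef_pos": TCP position; "ee_rot": TCP orientation; "force": force on the tool from outside, world axes, zero at the start; "moment": the same for the moment, N m; "width": finger opening in m.
Only numpy, scipy, OpenCV 4.12 (cv2) and the standard library are available. Lean on these libraries where they do the work, as an engineer would, in place of code of your own. Each camera call takes 0.05 s, during which the arm holds its last target.

## Working session

There is one attempt and no reset: what is moved stays moved. The work goes in short steps, Python scripts to look and compute and a tool call to move; the robot and the scene stay as the last step left them, time stands still between calls to the robot, and variables do not carry over. Pictures are saved under pics/ and viewed, and the job is handed in when it is done.

Besides the shell and the picture viewer there is one more tool, called after "Request:" in YAML: its name, and indented under it one key for each argument. move_arm: Moves the arm, as the interface text tells. Its arguments: {"type":"object","properties":{"deltas":{"type":"array","items":{"type":"object","properties":{"dp":{"type":"array","items":{"type":"number"}},"rotation":{"type":"array","items":{"type":"number"}}}}},"jaw":{"type":"number"},"squeeze":{"type":"number"}},"required":["deltas"]}

```bash
mkdir -p pics; ls; python3 - <<'E'
from station import arm
import cv2,numpy as np
s=arm.get_state(); print(s)
for n in ("side","top","wrist"):
    f=arm.grab_frame(n); cv2.imwrite(f"pics/{n}0.png",f["pixels"][:,:,::-1])
    np.savez(f"{n}0.npz",**f)
    print(n,f["fx"],f["fy"],f["cx"],f["cy"]); print(f.get("cam_to_world",f.get("mount")))
E
```

```text
pics
{'t': 0.0, 'q': array([ 1.50810163e+00,  3.59401826e-01,  1.10851941e-02, -3.62808751e-04,
       -1.22410257e+00, -2.88103806e-01]), 'qd': array([ 4.63849224e-04,  9.34917543e-05, -7.34958259e-04, -9.75220674e-04,
        1.20400143e-03, -7.95950329e-04]), 'joint_efforts': array([ 9.57072116e-04, -5.82713234e+01,  2.93070441e+01,  6.99766651e+00,
        7.16846334e-03, -1.57981781e-04]), 'eef_pos': array([0.23181342, 0.6334348 , 0.22562221]), 'ee_rot': array([-1.56914342e+00,  1.34155527e-04,  2.79067070e+00]), 'force': array([ 0.50681153, -0.25235873, -0.00144024]), 'moment': array([-0.01955157,  0.03785584,  0.00555803]), 'width': 0.08755288691355197}
side 404.48185343712447 404.48185343712447 250.3598579342679 192.47633956227534
[[ 0.70809837 -0.51001774  0.48834271 -0.09651874]
 [-0.70606494 -0.50328022  0.49817801 -0.56662367]
 [-0.00830639 -0.6975607  -0.71647754  0.93436018]
 [ 0.          0.          0.          1.        ]]
top 369.7510737650827 369.7510737650827 256.4624963851596 190.53472530771126
[[-1.80319537e-02 -9.94382892e-01  1.04295318e-01  3.80130962e-01]
 [-9.99835879e-01  1.81161954e-02 -1.39599345e-04  3.62215319e-03]
 [-1.75061915e-03 -1.04280718e-01 -9.94546363e-01  1.18877813e+00]
 [ 0.00000000e+00  0.00000000e+00  0.00000000e+00  1.00000000e+00]]
wrist 279.0336100553615 279.0336100553615 254.50961627355176 185.66366946738867
[[-8.30542888e-04  9.57819817e-01  2.87368247e-01 -7.71226517e-02]
 [ 1.42051155e-04 -2.87368230e-01  9.57820171e-01 -1.59258923e-01]
 [ 9.99999645e-01  8.36331722e-04  1.02612228e-04  1.06673502e-03]
 [ 0.00000000e+00  0.00000000e+00  0.00000000e+00  1.00000000e+00]]
```

View pics/top0.png

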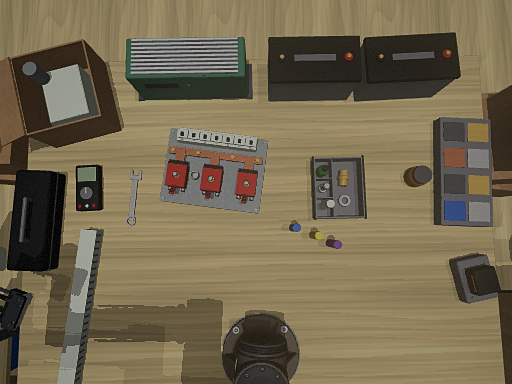

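View pics/side0.png

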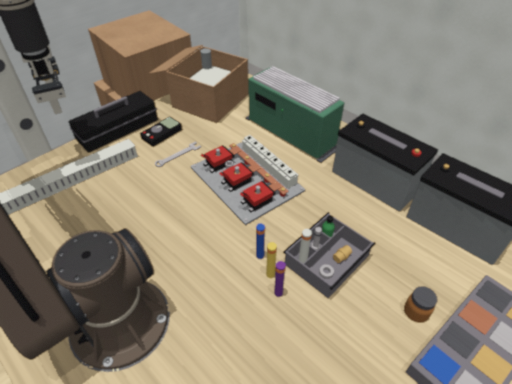

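View pics/wrist0.png

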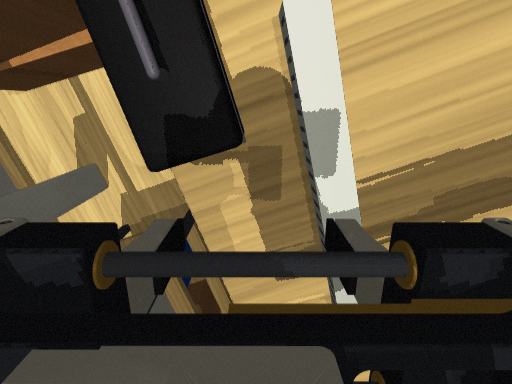

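```bash
cat > h.py <<'E'
import numpy as np,cv2
def world(f,u,v,T=None):
    T=f["cam_to_world"] if T is None else T
    z=f["z_map"][v,u]; p=np.stack([(u-f["cx"])*z/f["fx"],(v-f["cy"])*z/f["fy"],z],-1)
    return p@T[:3,:3].T+T[:3,3]
def plane(f,u,v,h,T=None):
    T=f["cam_to_world"] if T is None else T
    d=T[:3,:3]@np.array([(u-f["cx"])/f["fx"],(v-f["cy"])/f["fy"],1.]); t=(h-T[2,3])/d[2]
    return T[:3,3]+t*d
def proj(f,P,T=None):
    T=f["cam_to_world"] if T is None else T
    p=(np.asarray(P)-T[:3,3])@T[:3,:3]
    return np.stack([f["fx"]*p[...,0]/p[...,2]+f["cx"],f["fy"]*p[...,1]/p[...,2]+f["cy"]],-1)
E
python3 - <<'E'
import numpy as np,cv2
from h import *
f=np.load("top0.npz"); g=np.load("side0.npz")
a=f["pixels"][120:220,150:280,::-1]; b=f["pixels"][145:255,270:380,::-1]
o=np.hstack([cv2.resize(a,None,fx=3.,fy=3.6,interpolation=2),cv2.resize(b,(390,360),interpolation=2)])
cv2.imwrite("pics/crop0.png",o)
c=g["pixels"][205:305,235:395,::-1]; cv2.imwrite("pics/crop0s.png",cv2.resize(c,None,fx=5,fy=5,interpolation=2))
E
```

```text
(no output)
```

View pics/crop0.png

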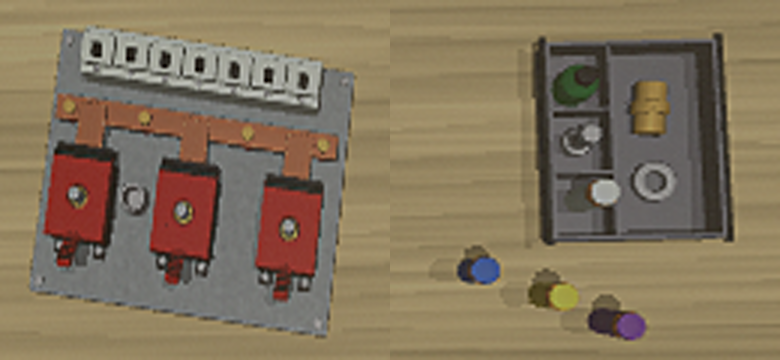

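View pics/crop0s.png

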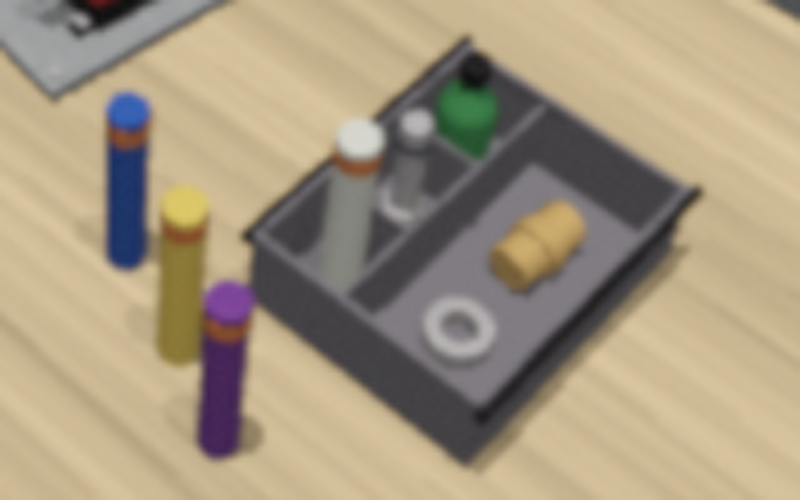

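The crate's near pocket holds the white rod with an orange band: top px (330,204), side px (306,232). The blue, yellow and purple rods stand outside the crate, so they're lookalikes and not the drift. The grey bar (324,187) and the green bottle (322,171) are in the other two pockets.

```bash
python3 - <<'E'
import numpy as np,cv2
from h import *
np.set_printoptions(precision=4,suppress=True)
f=np.load("top0.npz"); g=np.load("side0.npz")
for n,F,box in (("top",f,(300,350,150,225)),("side",g,(285,325,220,270))):
    im=F["pixels"]; vv,uu=np.mgrid[0:384,0:512]; W=world(F,uu,vv)
    hsv=cv2.cvtColor(im,cv2.COLOR_RGB2HSV)
    x0,x1,y0,y1=box
    m=(uu>=x0)&(uu<x1)&(vv>=y0)&(vv<y1)
    dr=m&(W[...,2]>0.12)&(W[...,2]<.15)
    wt=dr&(hsv[...,1]<60)&(hsv[...,2]>150)
    print(n,"drift top",wt.sum(),uu[wt].mean(),vv[wt].mean(),W[wt].mean(0),W[wt][:,2].min(),W[wt][:,2].max(),plane(F,uu[wt].mean(),vv[wt].mean(),.134))
im=f["pixels"];hsv=cv2.cvtColor(im,cv2.COLOR_RGB2HSV);vv,uu=np.mgrid[0:384,0:512]; W=world(f,uu,vv)
red=((hsv[...,0]<6)|(hsv[...,0]>174))&(hsv[...,1]>150)&(hsv[...,2]>60)&(uu>155)&(uu<270)&(vv>120)&(vv<220)
n,l,st,c=cv2.connectedComponentsWithStats(red.astype(np.uint8))
for i in range(1,n):
    if st[i,4]>40:
        mm=l==i; top=mm&(abs(W[...,2]-.056)<.005)
        r=cv2.minAreaRect(W[top][:,:2].astype(np.float32)*1000); print("cap",st[i],W[top].mean(0),r)
        tb=mm&(W[...,2]>.066); print(" tab",tb.sum(),W[tb].mean(0))
        x0,y0,w,h=st[i,:4]; b=(uu>=x0)&(uu<x0+w)&(vv>=y0)&(vv<y0+h)&(W[...,2]>.068)&(hsv[...,1]<120)&(vv<y0+h*.7)
        print(" bolt",b.sum(),uu[b].mean(),vv[b].mean(),W[b].mean(0),plane(f,uu[b].mean(),vv[b].mean(),.074))
# crate rim
m=(uu>295)&(uu<385)&(vv>140)&(vv<235)&(abs(W[...,2]-.06)<.004)
P=W[m][:,:2].astype(np.float32)*1000
print("crate rim",m.sum(),cv2.minAreaRect(P))
# socket
b=(uu>190)&(uu<201)&(vv>165)&(vv<185)&(W[...,2]>.04);print("socket",W[b].mean(0) ,b.sum())
# all heights in crate pockets
for (u,v) in ((323,188),(327,185),(325,170)): print(u,v,world(f,np.array(u),np.array(v)))
E
```

```text
top drift top 46 330.3695652173913 203.02173913043478 [ 0.451  -0.2069  0.1345] 0.12871529463097664 0.13951361144440155 [ 0.451 -0.207  0.134]
side drift top 62 306.30645161290323 232.48387096774192 [ 0.4494 -0.2093  0.1329] 0.12563993652329664 0.13794554777287882 [ 0.4487 -0.2098  0.134 ]
cap [165 163  22  27 411] [0.5537 0.2527 0.0568] ((553.6755981445312, 253.38897705078125), (60.997947692871094, 69.60570526123047), 83.04531860351562)
 tab 9 [0.4669 0.1721 0.4432]
 bolt 13 174.3846153846154 173.3846153846154 [0.5542 0.2527 0.0735] [0.5541 0.2526 0.074 ]
cap [200 167  22  25 411] [0.5372 0.1444 0.0565] ((537.5681762695312, 144.66598510742188), (60.64856719970703, 69.29508972167969), 81.14920806884766)
 tab 0 [nan nan nan]
 bolt 13 209.3846153846154 177.76923076923077 [0.5141 0.122  0.2457] [0.5387 0.146  0.074 ]
cap [235 172  22  25 398] [0.5212 0.036  0.0566] ((521.1575927734375, 35.852237701416016), (59.362342834472656, 69.2193374633789), 81.62660217285156)
 tab 5 [0.4208 0.0207 0.7402]
 bolt 14 245.71428571428572 182.5 [0.5221 0.0357 0.0743] [0.5222 0.0357 0.074 ]
crate rim 569 ((483.122802734375, -244.72158813476562), (239.88046264648438, 171.15560913085938), 0.09497936815023422)
socket [0.5522 0.1966 0.0478] 27
323 188 [ 0.5002 -0.1969  0.0825]
327 185 [ 0.5075 -0.2068  0.0954]
325 170 [ 0.5518 -0.2014  0.1015]<stdin>:20: RuntimeWarning: Mean of empty slice.
  ret = um.true_divide(
```

```bash
cat > plan.py <<'E'
import numpy as np
from scipy.spatial.transform import Rotation as R
from station import arm
def show():
    s=arm.get_state(); print("t %.2f"%s["t"],"pos",np.round(s["eef_pos"]*1000,1),"rpy",np.round(np.degrees(s["ee_rot"]),1),"F",np.round(s["force"],1),"w %.1f"%(s["width"]*1000),"q",np.round(s["q"],2)); return s
def plan(way,rpy=None,step=40,rstep=7):
    """way: list of world points m; rpy deg target; prints rows in tool axes"""
    s=show(); p=s["eef_pos"].copy(); r=R.from_euler("xyz",s["ee_rot"]); rt=r if rpy is None else R.from_euler("xyz",rpy,degrees=True)
    for k,w in enumerate(way):
        w=np.array(w); n=int(np.ceil(np.linalg.norm(w-p)*1000/step)); n=max(n,1)
        if k==len(way)-1: n=max(n,int(np.ceil(np.degrees((r.inv()*rt).magnitude())/rstep)))
        d=(w-p)/n
        for i in range(n):
            rv=(r.inv()*rt).as_rotvec(degrees=True); m=np.linalg.norm(rv); rv=rv*min(1,rstep/max(m,1e-9))
            print(k,"dp",np.round(r.inv().apply(d)*1000,0),"rot",np.round(rv,1)); p=p+d; r=r*R.from_rotvec(rv,degrees=True)
E
python3 - <<'E'
from plan import *
plan([(.40,.45,.24),(.50,.15,.24),(.50,-.10,.22),(.45,-.208,.18)],(-90,0,180))
E
```

```text
t 0.15 pos [231.9 633.5 225.8] rpy [-89.9   0.  159.9] F [-0.5 -0.5  0.6] w 87.8 q [ 1.51  0.36  0.01 -0.   -1.22 -0.29]
0 dp [-32.  -2.  16.] rot [-0. -7.  0.]
0 dp [-29.  -2.  20.] rot [-0. -7.  0.]
0 dp [-27.  -2.  24.] rot [-0.  -6.1  0. ]
0 dp [-24.  -2.  26.] rot [ 0.  0. -0.]
0 dp [-24.  -2.  26.] rot [0. 0. 0.]
0 dp [-24.  -2.  26.] rot [0. 0. 0.]
0 dp [-24.  -2.  26.] rot [0. 0. 0.]
1 dp [-12.   0.  37.] rot [0. 0. 0.]
1 dp [-12.   0.  37.] rot [0. 0. 0.]
1 dp [-12.   0.  37.] rot [0. 0. 0.]
1 dp [-12.   0.  37.] rot [0. 0. 0.]
1 dp [-12.   0.  37.] rot [0. 0. 0.]
1 dp [-12.   0.  37.] rot [0. 0. 0.]
1 dp [-12.   0.  37.] rot [0. 0. 0.]
1 dp [-12.   0.  37.] rot [0. 0. 0.]
2 dp [-0.  3. 36.] rot [0. 0. 0.]
2 dp [-0.  3. 36.] rot [0. 0. 0.]
2 dp [-0.  3. 36.] rot [0. 0. 0.]
2 dp [-0.  3. 36.] rot [0. 0. 0.]
2 dp [-0.  3. 36.] rot [0. 0. 0.]
2 dp [-0.  3. 36.] rot [0. 0. 0.]
2 dp [-0.  3. 36.] rot [0. 0. 0.]
3 dp [12. 10. 27.] rot [0. 0. 0.]
3 dp [12. 10. 27.] rot [0. 0. 0.]
3 dp [12. 10. 27.] rot [0. 0. 0.]
3 dp [12. 10. 27.] rot [0. 0. 0.]
```

Request:
move_arm:
  deltas:
    - {"dp":[-32,-2,16],"rotation":[0,-7,0]}
    - {"dp":[-29,-2,20],"rotation":[0,-7,0]}
    - {"dp":[-27,-2,24],"rotation":[0,-6,0]}
    - {"dp":[-24,-2,26],"rotation":[0,0,0]}
    - {"dp":[-24,-2,26],"rotation":[0,0,0]}
  jaw: 0

```text
t: 0.57
eef_pos: [0.3515, 0.5026, 0.2321]
ee_rot: [-1.565, -0.002, -3.12]
force: [0.8, 0.1, -0.1]
width: 0.088
```

Request:
move_arm:
  deltas:
    - {"dp":[-24,-2,26],"rotation":[0,0,0]}
    - {"dp":[-24,-2,26],"rotation":[0,0,0]}
    - {"dp":[-12,0,37],"rotation":[0,0,0]}
    - {"dp":[-12,0,37],"rotation":[0,0,0]}
    - {"dp":[-12,0,37],"rotation":[0,0,0]}

```text
t: 0.98
eef_pos: [0.4439, 0.3346, 0.2357]
ee_rot: [-1.563, -0.003, -3.118]
force: [1.5, 0.6, 0.4]
width: 0.0877
```

Request:
move_arm:
  deltas:
    - {"dp":[-12,0,37],"rotation":[0,0,0]}
    - {"dp":[-12,0,37],"rotation":[0,0,0]}
    - {"dp":[-12,0,37],"rotation":[0,0,0]}
    - {"dp":[-12,0,37],"rotation":[0,0,0]}
    - {"dp":[-8,0,37],"rotation":[0,0,0]}

```text
t: 1.4
eef_pos: [0.5051, 0.1411, 0.2367]
ee_rot: [-1.563, -0.003, -3.117]
force: [1.5, 0.9, 0.1]
width: 0.0874
```

Request:
move_arm:
  deltas:
    - {"dp":[0,3,38],"rotation":[0,0,0]}
    - {"dp":[0,3,38],"rotation":[0,0,0]}
    - {"dp":[0,3,38],"rotation":[0,0,0]}
    - {"dp":[0,3,38],"rotation":[0,0,0]}
    - {"dp":[0,3,38],"rotation":[0,0,0]}

```text
t: 1.82
eef_pos: [0.5093, -0.0583, 0.2231]
ee_rot: [-1.563, -0.002, -3.117]
force: [1.4, 0.2, -0.7]
width: 0.0875
```

```bash
python3 - <<'E'
from plan import *
plan([(.45,-.208,.18)],(-90,0,180))
E
```

```text
t 1.82 pos [509.3 -58.3 223.1] rpy [-8.960e+01 -1.000e-01 -1.786e+02] F [ 1.4  0.2 -0.7] w 87.5 q [ 0.27  0.09 -0.35  0.01 -1.13  1.32]
0 dp [13.  9. 30.] rot [-0.4  1.4  0.1]
0 dp [12.  9. 30.] rot [ 0.  0. -0.]
0 dp [12.  9. 30.] rot [ 0.  0. -0.]
0 dp [12.  9. 30.] rot [-0. -0.  0.]
0 dp [12.  9. 30.] rot [ 0.  0. -0.]
```

Request:
move_arm:
  deltas:
    - {"dp":[13,8,30],"rotation":[-0.4,1.4,0]}
    - {"dp":[12,8,30],"rotation":[0,0,0]}
    - {"dp":[12,8,30],"rotation":[0,0,0]}
    - {"dp":[12,8,30],"rotation":[0,0,0]}
    - {"dp":[12,8,28],"rotation":[0,0,0]}

```text
t: 2.23
eef_pos: [0.4468, -0.2156, 0.1826]
ee_rot: [-1.57, 0.0, 3.139]
force: [0.8, -0.3, -0.2]
width: 0.0874
```

Request:
move_arm:
  deltas:
    - {"dp":[0,0,0],"rotation":[0,0,0]}

```text
t: 2.32
eef_pos: [0.4435, -0.2185, 0.1807]
ee_rot: [-1.571, -0.003, 3.136]
force: [0.8, 0.5, 0.3]
width: 0.088
```

```bash
python3 - <<'E'
from plan import *
import cv2
from h import *
s=show()
f=arm.grab_frame("wrist"); np.savez("wrist1.npz",**f); cv2.imwrite("pics/wrist1.png",f["pixels"][:,:,::-1])
t=arm.grab_frame("top"); cv2.imwrite("pics/top1.png",t["pixels"][130:260,260:400,::-1].repeat(4,0).repeat(4,1)); np.savez("top1.npz",**t)
plan([(.45,-.208,.08)],(-90,0,180))
E
```

```text
t 2.32 pos [ 443.5 -218.5  180.7] rpy [-90.   -0.2 179.7] F [0.8 0.5 0.3] w 88.0 q [-0.06  0.1  -0.44  0.   -1.03  1.62]
t 2.42 pos [ 445.8 -216.6  182.1] rpy [-90.   -0.  179.7] F [0.3 0.5 0.1] w 87.4 q [-0.05  0.1  -0.44  0.   -1.03  1.62]
0 dp [-1. 34. -3.] rot [-0.  -0.3  0. ]
0 dp [-1. 34. -3.] rot [0. 0. 0.]
0 dp [-1. 34. -3.] rot [-0. -0.  0.]
```

View pics/wrist1.png

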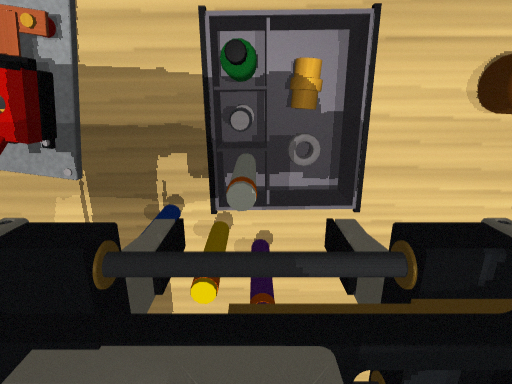

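In the wrist view the white drift's top is at (241,195). The crate rim corners are near (202,8), (380,6), (360,211) and (212,212).

```bash
python3 - <<'E'
from plan import *
from h import *
np.set_printoptions(precision=4,suppress=True)
f=np.load("wrist1.npz")
T0=np.eye(4);T0[:3,:3]=R.from_euler("xyz",[-90,-.1,179.7],degrees=True).as_matrix();T0[:3,3]=[.4445,-.2175,.1815]
T=T0@f["mount"]
for u,v,h in ((241,195,.134),(202,8,.06),(380,6,.06),(360,211,.06),(212,212,.06),(240,119,.094)): print(u,v,plane(f,u,v,h,T),world(f,np.array(u),np.array(v),T))
for n in ("top1","top0"):
  g=np.load(n+".npz")
  vv,uu=np.mgrid[0:384,0:512];W=world(g,uu,vv);hs=cv2.cvtColor(g["pixels"],cv2.COLOR_RGB2HSV)
  # crate wall rim pixels brighter grey at h .06
  m=(abs(W[...,2]-.06)<.005)&(uu>300)&(uu<378)&(vv>150)&(vv<222)&(hs[...,1]<80)
  P=W[m]; print(n,m.sum(),np.percentile(P[:,0],[1,50,99]),np.percentile(P[:,1],[1,50,99]),cv2.minAreaRect(P[:,:2].astype(np.float32)*1000))
E
```

```text
241 195 [ 0.4516 -0.2078  0.134 ] [ 0.4524 -0.2079  0.1362]
202 8 [ 0.6006 -0.1727  0.06  ] [ 0.6004 -0.1728  0.0608]
380 6 [ 0.6014 -0.3294  0.06  ] [ 0.6007 -0.3283  0.0626]
360 211 [ 0.4078 -0.3321  0.06  ] [ 0.3842 -0.3556  0.0019]
212 212 [ 0.4073 -0.1722  0.06  ] [ 0.4077 -0.1723  0.0609]
240 119 [ 0.5071 -0.2061  0.094 ] [ 0.5073 -0.2062  0.0962]
top1 126 [0.4083 0.5953 0.6003] [-0.3287 -0.2495 -0.1702] ((505.3282470703125, -249.54232788085938), (158.9605712890625, 194.71316528320312), 89.89054107666016)
top0 552 [0.4109 0.5032 0.5993] [-0.3291 -0.2322 -0.1693] ((504.1542053222656, -249.63926696777344), (192.25479125976562, 160.80274963378906), 0.2742024064064026)
```

Request:
move_arm:
  deltas:
    - {"dp":[-4,33,-6],"rotation":[0,0,0]}
    - {"dp":[-1,34,-3],"rotation":[0,0,0]}
    - {"dp":[0,31,0],"rotation":[0,0,0]}
    - {"dp":[0,2,0],"rotation":[0,0,0]}

```text
t: 2.75
eef_pos: [0.4567, -0.2061, 0.0837]
ee_rot: [-1.569, 0.011, 3.138]
force: [-1.9, 0.0, -0.7]
width: 0.0873
```

```bash
python3 - <<'E'
from plan import *
plan([(.451,-.208,.08)],(-90,0,180))
E
```

```text
t 2.75 pos [ 456.7 -206.1   83.7] rpy [-89.9   0.6 179.8] F [-1.9  0.  -0.7] w 87.3 q [-0.03  0.21 -0.56  0.   -0.78  1.59]
0 dp [6. 4. 2.] rot [-0.1 -0.2 -0.6]
```

Request:
move_arm:
  deltas:
    - {"dp":[5,3,2],"rotation":[0,0,-0.5]}
    - {"dp":[0,0,0],"rotation":[0,0,0]}

```text
t: 2.92
eef_pos: [0.4521, -0.2069, 0.0808]
ee_rot: [-1.568, -0.001, 3.141]
force: [-0.0, 0.9, -0.5]
width: 0.0875
```

Request:
move_arm:
  deltas:
    - {"dp":[0,0,0],"rotation":[0,0,0]}
    - {"dp":[0,0,0],"rotation":[0,0,0]}
    - {"dp":[0,0,0],"rotation":[0,0,0]}
    - {"dp":[0,0,0],"rotation":[0,0,0]}
    - {"dp":[0,0,0],"rotation":[0,0,0]}
  jaw: 255
  squeeze: 40

```text
t: 3.33
eef_pos: [0.4567, -0.2067, 0.0872]
ee_rot: [-1.567, 0.009, -3.14]
force: [0.5, 1.2, 0.4]
width: 0.0598
```

Request:
move_arm:
  deltas:
    - {"dp":[0,0,0],"rotation":[0,0,0]}
    - {"dp":[0,0,0],"rotation":[0,0,0]}

```text
t: 3.5
eef_pos: [0.4572, -0.2069, 0.0883]
ee_rot: [-1.567, 0.011, -3.14]
force: [0.5, -0.5, -0.1]
width: 0.0463
```

Request:
move_arm:
  deltas:
    - {"dp":[4,5,1],"rotation":[0,0,-0.5]}
    - {"dp":[1,2,0],"rotation":[0,0,0]}
    - {"dp":[1,1,0],"rotation":[0,0,0]}
    - {"dp":[0,0,0],"rotation":[0,0,0]}

```text
t: 3.83
eef_pos: [0.4507, -0.2081, 0.0796]
ee_rot: [-1.567, 0.002, -3.141]
force: [-0.6, 2.4, 3.1]
width: 0.0235
```

```bash
python3 - <<'E'
from plan import *
show()
E
```

```text
t 3.83 pos [ 450.7 -208.1   79.6] rpy [-8.98e+01  1.00e-01 -1.80e+02] F [-0.6  2.4  3.1] w 23.5 q [-0.03  0.22 -0.57  0.01 -0.78  1.6 ]
```

Request:
move_arm:
  deltas:
    - {"dp":[0,0,0],"rotation":[0,0,0]}
    - {"dp":[0,-8,0],"rotation":[0,0,0]}
    - {"dp":[0,-20,0],"rotation":[0,0,0]}
    - {"dp":[0,-30,0],"rotation":[0,0,0]}
    - {"dp":[0,-35,0],"rotation":[0,0,0]}

```text
t: 4.25
eef_pos: [0.4447, -0.207, 0.1689]
ee_rot: [-1.569, -0.015, 3.141]
force: [0.6, -0.3, -0.8]
width: 0.0233
```

Request:
move_arm:
  deltas:
    - {"dp":[0,-30,0],"rotation":[0,0,0]}
    - {"dp":[0,-10,0],"rotation":[0,0,0]}
    - {"dp":[0,0,0],"rotation":[0,0,0]}

```text
t: 4.5
eef_pos: [0.4475, -0.2078, 0.219]
ee_rot: [-1.567, -0.006, -3.142]
force: [-0.2, 0.8, -1.5]
width: 0.0236
```

```bash
python3 - <<'E'
from plan import *
import cv2
s=show()
f=arm.grab_frame("wrist"); np.savez("wrist2.npz",**f); cv2.imwrite("pics/wrist2.png",f["pixels"][:,:,::-1])
f=arm.grab_frame("side"); np.savez("side2.npz",**f); cv2.imwrite("pics/side2.png",f["pixels"][120:300,180:400,::-1].repeat(3,0).repeat(3,1))
plan([(.522,.036,.18)],(-90,0,171.6))
E
```

```text
t 4.50 pos [ 447.5 -207.8  219. ] rpy [ -89.8   -0.3 -180. ] F [-0.2  0.8 -1.5] w 23.6 q [-0.03  0.06 -0.39  0.   -1.12  1.6 ]
t 4.60 pos [ 446.6 -207.5  216.6] rpy [-89.8  -0.5 180. ] F [-0.3  0.8 -1.7] w 23.2 q [-0.03  0.07 -0.39  0.   -1.12  1.6 ]
0 dp [-11.   5. -35.] rot [-0.2  7.   0.4]
0 dp [ -6.   5. -36.] rot [-0.   1.4  0.1]
0 dp [ -6.   5. -36.] rot [ 0. -0. -0.]
0 dp [ -6.   5. -36.] rot [ 0. -0.  0.]
0 dp [ -6.   5. -36.] rot [0. 0. 0.]
0 dp [ -6.   5. -36.] rot [0. 0. 0.]
0 dp [ -6.   5. -36.] rot [0. 0. 0.]
```

View pics/wrist2.png

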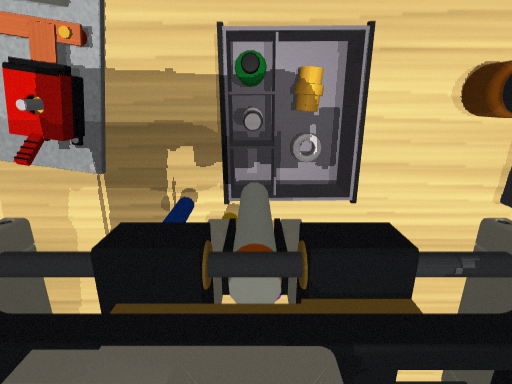

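View pics/side2.png

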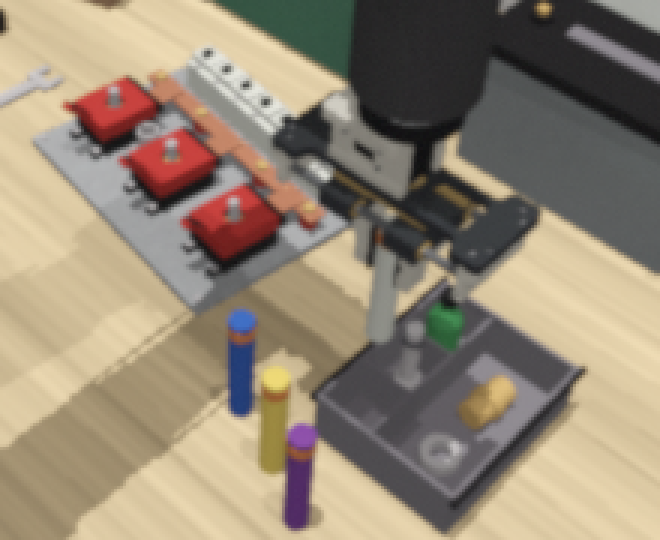

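```bash
python3 - <<'E'
import numpy as np
f=np.load("wrist2.npz"); M=f["mount"]
def pr(p):
    c=M[:3,:3].T@(np.array(p)-M[:3,3]); return f["fx"]*c[0]/c[2]+f["cx"],f["fy"]*c[1]/c[2]+f["cy"]
for dx in (-8,-4,0,4): 
    print(dx,pr([-.012+dx/1000,.0755,0]),pr([-.0+dx/1000,.0755,.012]),pr([-.0+dx/1000,.0755,-.012]))
Z=f["z_map"]
for v in range(176,215,4):
    u=256; z=Z[v,u]; p=M[:3,:3]@[(u-f["cx"])*z/f["fx"],(v-f["cy"])*z/f["fy"],z]+M[:3,3]; print(v,p.round(4))
im=f["pixels"]; import cv2
cv2.imwrite("pics/w2c.png",cv2.resize(im[165:310,200:310,::-1],None,fx=5,fy=4))
E
```

```text
-8 (np.float64(253.59207764508807), np.float64(170.56090271712236)) (np.float64(267.2819855872393), np.float64(183.8970705072202)) (np.float64(239.90526835290302), np.float64(183.87302541025153))
-4 (np.float64(253.59259230567162), np.float64(175.04441023802462)) (np.float64(267.21848039042106), np.float64(188.2553326177582)) (np.float64(239.96977375817963), np.float64(188.23138737186244))
0 (np.float64(253.5931021078244), np.float64(179.48559314431202)) (np.float64(267.15556631744886), np.float64(192.57302682535624)) (np.float64(240.03367873111986), np.float64(192.54918061765778))
4 (np.float64(253.59360712001907), np.float64(183.88504794130148)) (np.float64(267.09323515304254), np.float64(196.85071693180794)) (np.float64(240.09699161634688), np.float64(196.82696895911587))
176 [0.0214 0.2146 0.0029]
180 [0.0269 0.2139 0.0029]
184 [-0.0105  0.0665  0.0021]
188 [-0.0108  0.0542  0.002 ]
192 [-0.0106  0.0446  0.002 ]
196 [-0.0105  0.0352  0.0019]
200 [-0.0106  0.0263  0.0019]
204 [-0.0106  0.0182  0.0018]
208 [-0.0105  0.011   0.0018]
212 [-0.0105  0.004   0.0018]
```

View pics/w2c.png

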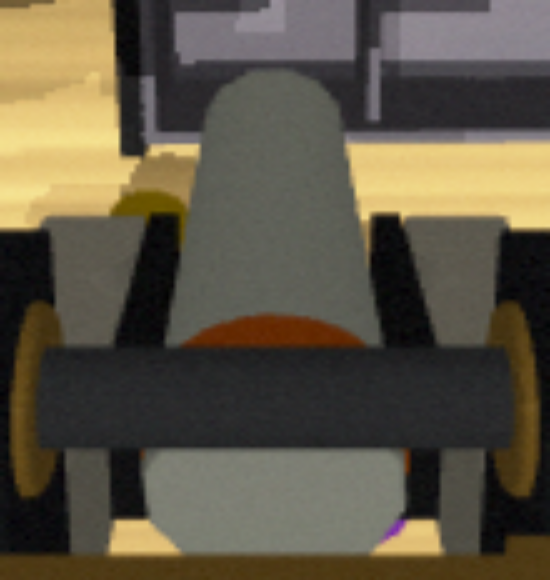

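Request:
move_arm:
  deltas:
    - {"dp":[-11,3,-35],"rotation":[0,7,0]}
    - {"dp":[-6,4,-36],"rotation":[0,1.4,0]}
    - {"dp":[-6,4,-36],"rotation":[0,0,0]}
    - {"dp":[-6,4,-36],"rotation":[0,0,0]}
    - {"dp":[-6,4,-36],"rotation":[0,0,0]}

```text
t: 5.02
eef_pos: [0.4949, -0.0358, 0.1893]
ee_rot: [-1.564, -0.018, 2.989]
force: [0.8, -1.0, -1.2]
width: 0.0235
```

```bash
python3 - <<'E'
from plan import *
plan([(.5235,.0375,.175)],(-90,0,171.6))
E
```

```text
t 5.02 pos [494.9 -35.8 189.3] rpy [-89.6  -1.  171.3] F [ 0.8 -1.  -1.2] w 23.5 q [ 0.32  0.1  -0.41 -0.   -1.07  1.1 ]
0 dp [ -9.   7. -38.] rot [-0.4 -0.3  1. ]
0 dp [ -9.   7. -38.] rot [ 0. -0.  0.]
```

Request:
move_arm:
  deltas:
    - {"dp":[-13,3,-36],"rotation":[-0.4,0,1]}
    - {"dp":[-10,4,-34],"rotation":[0,0,0]}
    - {"dp":[0,0,0],"rotation":[0,0,0]}

```text
t: 5.27
eef_pos: [0.5272, 0.0372, 0.175]
ee_rot: [-1.568, -0.008, 2.992]
force: [0.1, -0.6, -0.7]
width: 0.0238
```

```bash
python3 - <<'E'
from plan import *
import cv2
plan([(.5235,.0375,.160)],(-90,0,171.6))
f=arm.grab_frame("side"); cv2.imwrite("pics/side3.png",f["pixels"][100:250,160:360,::-1].repeat(4,0).repeat(4,1))
f=arm.grab_frame("wrist"); np.savez("wrist3.npz",**f); cv2.imwrite("pics/wrist3.png",f["pixels"][:,:,::-1])
E
```

```text
t 5.27 pos [527.2  37.2 175. ] rpy [-89.8  -0.5 171.4] F [ 0.1 -0.6 -0.7] w 23.8 q [ 0.44  0.16 -0.38 -0.   -1.04  0.98]
0 dp [ 4. 15.  0.] rot [-0.2 -0.2  0.5]
```

View pics/wrist3.png

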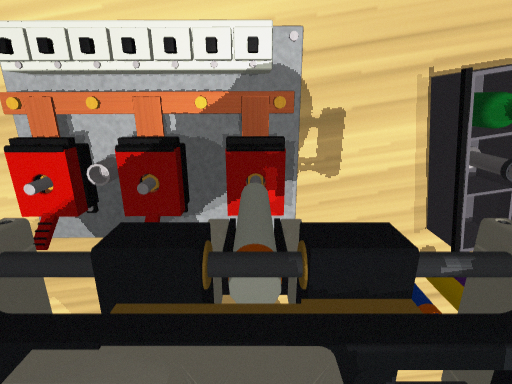

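View pics/side3.png

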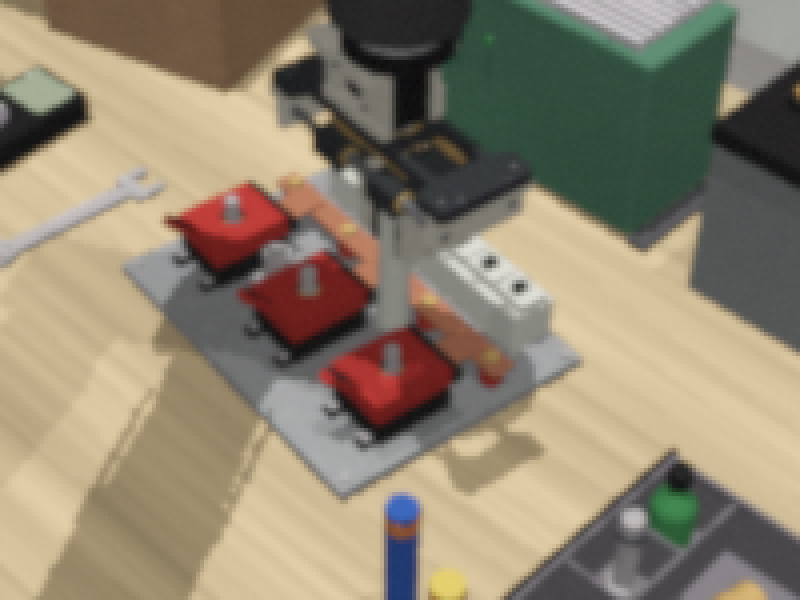

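Request:
move_arm:
  deltas:
    - {"dp":[4,10,0],"rotation":[0,0,0.5]}
    - {"dp":[1,7,0],"rotation":[0,0,0]}
    - {"dp":[0,4,0],"rotation":[0,0,0]}

```text
t: 5.62
eef_pos: [0.518, 0.0328, 0.1516]
ee_rot: [-1.564, -0.004, 2.991]
force: [1.2, -0.9, -1.5]
width: 0.0236
```

```bash
python3 - <<'E'
from plan import *
plan([(.5235,.0375,.150)],(-90,0,171.6))
E
```

```text
t 5.62 pos [518.   32.8 151.6] rpy [-89.6  -0.3 171.4] F [ 1.2 -0.9 -1.5] w 23.6 q [ 0.44  0.17 -0.43  0.   -0.98  0.97]
0 dp [-5.  2. -6.] rot [-0.4 -0.2  0.3]
```

Request:
move_arm:
  deltas:
    - {"dp":[-4,1,-4],"rotation":[0,0,0]}
    - {"dp":[0,2,0],"rotation":[0,0,0]}

```text
t: 5.78
eef_pos: [0.5224, 0.0345, 0.1486]
ee_rot: [-1.563, -0.005, 2.99]
force: [-4.8, 5.0, 26.9]
width: 0.0233
```

Request:
move_arm:
  deltas:
    - {"dp":[0,3,0],"rotation":[0,0,0]}

```text
t: 5.87
eef_pos: [0.5243, 0.0345, 0.1484]
ee_rot: [-1.564, -0.002, 2.99]
force: [-7.5, 2.1, 27.3]
width: 0.0233
```

C took 27 N at TCP z 0.1485 without moving, so it's tight. On to the middle post.

Request:
move_arm:
  deltas:
    - {"dp":[0,-20,0],"rotation":[0,0,0]}
    - {"dp":[0,-15,0],"rotation":[0,0,0]}
    - {"dp":[0,0,-37],"rotation":[0,0,0]}
    - {"dp":[0,0,-37],"rotation":[0,0,0]}
    - {"dp":[0,0,-33],"rotation":[0,0,0]}

```text
t: 6.28
eef_pos: [0.5437, 0.1368, 0.1881]
ee_rot: [-1.566, 0.002, 2.979]
force: [1.2, -0.8, -1.7]
width: 0.0234
```

Request:
move_arm:
  deltas:
    - {"dp":[0,0,0],"rotation":[0,0,0]}

```text
t: 6.37
eef_pos: [0.5457, 0.1407, 0.1886]
ee_rot: [-1.568, 0.004, 2.981]
force: [0.2, -0.4, -1.4]
width: 0.0233
```

```bash
python3 - <<'E'
from plan import *
import cv2
plan([(.5395,.146,.155)],(-90,0,171.6))
f=arm.grab_frame("wrist"); np.savez("wrist4.npz",**f); cv2.imwrite("pics/wrist4.png",f["pixels"][:,:,::-1])
E
```

```text
t 6.37 pos [545.7 140.7 188.6] rpy [-89.8   0.3 170.8] F [ 0.2 -0.4 -1.4] w 23.3 q [ 0.6   0.2  -0.3   0.01 -1.07  0.8 ]
0 dp [ 7. 34. -4.] rot [-0.2 -0.8 -0.3]
```

View pics/wrist4.png

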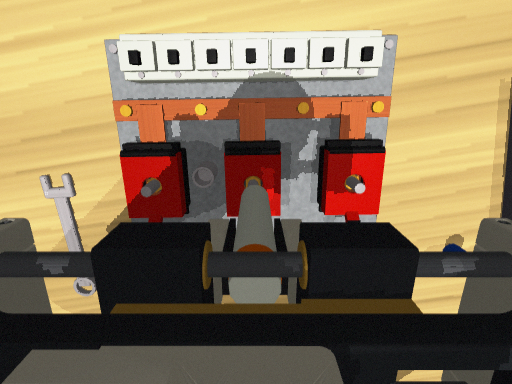

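Bolt B is in line behind the rod tip at (252,182). Correcting and coming down.

Request:
move_arm:
  deltas:
    - {"dp":[6,16,-4],"rotation":[0,-0.6,0]}
    - {"dp":[0,12,0],"rotation":[0,0,0]}
    - {"dp":[0,4,0],"rotation":[0,0,0]}

```text
t: 6.67
eef_pos: [0.5415, 0.1438, 0.1574]
ee_rot: [-1.569, 0.006, 2.992]
force: [-0.8, -0.7, -1.5]
width: 0.0232
```

```bash
python3 - <<'E'
from plan import *
plan([(.5395,.146,.150)],(-90,0,171.6))
E
```

```text
t 6.67 pos [541.5 143.8 157.4] rpy [-89.9   0.4 171.4] F [-0.8 -0.7 -1.5] w 23.2 q [ 0.61  0.22 -0.35  0.01 -1.    0.8 ]
0 dp [ 2.  7. -2.] rot [-0.1 -0.2 -0.4]
```

Request:
move_arm:
  deltas:
    - {"dp":[2,4,-2],"rotation":[0,0,-0.4]}
    - {"dp":[0,3,0],"rotation":[0,0,0]}

```text
t: 6.83
eef_pos: [0.5398, 0.1448, 0.1498]
ee_rot: [-1.568, -0.002, 2.991]
force: [-0.6, 0.5, -0.5]
width: 0.0236
```

Request:
move_arm:
  deltas:
    - {"dp":[0,3,0],"rotation":[0,0,0]}

```text
t: 6.92
eef_pos: [0.5401, 0.1445, 0.1471]
ee_rot: [-1.569, -0.002, 2.99]
force: [-2.0, 0.5, 1.9]
width: 0.0235
```

Request:
move_arm:
  deltas:
    - {"dp":[0,3,0],"rotation":[0,0,0]}

```text
t: 7.0
eef_pos: [0.5403, 0.1443, 0.1444]
ee_rot: [-1.569, -0.001, 2.989]
force: [-2.2, 0.6, 1.6]
width: 0.0236
```

The middle bolt is giving at about 3 N. Driving it to the stop.

Request:
move_arm:
  deltas:
    - {"dp":[0,2,0],"rotation":[0,0,0]}

```text
t: 7.08
eef_pos: [0.5409, 0.1443, 0.1431]
ee_rot: [-1.57, -0.0, 2.989]
force: [-4.2, 1.2, 17.7]
width: 0.0234
```

Request:
move_arm:
  deltas:
    - {"dp":[0,2,0],"rotation":[0,0,0]}

```text
t: 7.17
eef_pos: [0.5415, 0.1442, 0.1429]
ee_rot: [-1.57, 0.001, 2.99]
force: [-8.1, 0.8, 22.1]
width: 0.0235
```

Request:
move_arm:
  deltas:
    - {"dp":[0,2,0],"rotation":[0,0,0]}

```text
t: 7.25
eef_pos: [0.5418, 0.1441, 0.143]
ee_rot: [-1.57, 0.002, 2.99]
force: [-7.1, 1.2, 16.7]
width: 0.0234
```

Request:
move_arm:
  deltas:
    - {"dp":[0,-20,0],"rotation":[0,0,0]}
    - {"dp":[0,-30,0],"rotation":[0,0,0]}
    - {"dp":[0,-20,0],"rotation":[0,0,0]}
    - {"dp":[5,0,36],"rotation":[0,-7,0]}
    - {"dp":[5,0,36],"rotation":[0,-1.4,0]}

```text
t: 7.67
eef_pos: [0.5266, 0.0755, 0.2168]
ee_rot: [-1.569, 0.004, -3.139]
force: [-0.5, -0.8, -2.0]
width: 0.0238
```

```bash
python3 - <<'E'
from plan import *
import cv2
from h import *
plan([(.50,-.05,.21),(.4475,-.205,.21)],(-90,0,180))
f=arm.grab_frame("side"); np.savez("side5.npz",**f); cv2.imwrite("pics/side5.png",f["pixels"][100:250,160:360,::-1].repeat(4,0).repeat(4,1))
E
```

```text
t 7.67 pos [526.6  75.5 216.8] rpy [ -89.9    0.3 -179.9] F [-0.5 -0.8 -2. ] w 23.8 q [ 0.51  0.13 -0.32  0.   -1.12  1.06]
0 dp [ 7.  2. 31.] rot [-0.1  0.1 -0.3]
0 dp [ 7.  2. 31.] rot [-0. -0.  0.]
0 dp [ 7.  2. 31.] rot [ 0.  0. -0.]
0 dp [ 7.  2. 31.] rot [-0. -0. -0.]
1 dp [11. -0. 31.] rot [ 0.  0. -0.]
1 dp [11.  0. 31.] rot [-0. -0. -0.]
1 dp [11. -0. 31.] rot [ 0.  0. -0.]
1 dp [11.  0. 31.] rot [-0. -0. -0.]
1 dp [11. -0. 31.] rot [ 0.  0. -0.]
```

View pics/side5.png

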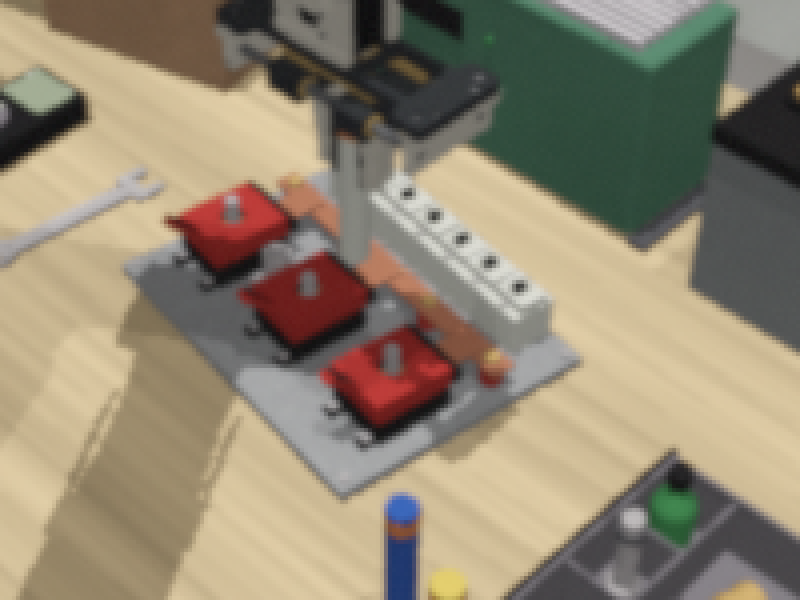

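Request:
move_arm:
  deltas:
    - {"dp":[7,1,31],"rotation":[0,0,0]}
    - {"dp":[7,1,32],"rotation":[0,0,0]}
    - {"dp":[7,1,32],"rotation":[0,0,0]}
    - {"dp":[7,1,32],"rotation":[0,0,0]}
    - {"dp":[11,0,31],"rotation":[0,0,0]}

```text
t: 8.13
eef_pos: [0.4866, -0.0918, 0.2151]
ee_rot: [-1.569, 0.011, -3.14]
force: [0.0, -0.5, -0.2]
width: 0.0234
```

Request:
move_arm:
  deltas:
    - {"dp":[11,0,31],"rotation":[0,0,0]}
    - {"dp":[11,0,31],"rotation":[0,0,0]}
    - {"dp":[11,0,28],"rotation":[0,0,0]}
    - {"dp":[4,0,12],"rotation":[0,0,0]}

```text
t: 8.47
eef_pos: [0.4459, -0.2015, 0.2158]
ee_rot: [-1.569, 0.013, 3.14]
force: [-0.1, -0.6, -1.3]
width: 0.0234
```

```bash
python3 - <<'E'
from plan import *
plan([(.4475,-.205,.13)],(-90,0,180))
E
```

```text
t 8.47 pos [ 445.9 -201.5  215.8] rpy [-89.9   0.8 179.9] F [-0.1 -0.6 -1.3] w 23.4 q [-0.02  0.05 -0.41  0.   -1.1   1.59]
0 dp [-0. 29.  1.] rot [-0.1 -0.1 -0.8]
0 dp [-1. 29.  1.] rot [-0. -0.  0.]
0 dp [-1. 29.  1.] rot [0. 0. 0.]
```

Request:
move_arm:
  deltas:
    - {"dp":[0,20,0],"rotation":[0,0,-0.8]}
    - {"dp":[0,18,0],"rotation":[0,0,0]}
    - {"dp":[0,0,0],"rotation":[0,0,0]}

```text
t: 8.72
eef_pos: [0.4451, -0.2064, 0.1786]
ee_rot: [-1.567, 0.004, 3.133]
force: [-0.3, -0.1, -1.6]
width: 0.0233
```

```bash
python3 - <<'E'
from plan import *
import cv2
plan([(.4475,-.205,.085)],(-90,0,180))
f=arm.grab_frame("wrist"); np.savez("wrist6.npz",**f); cv2.imwrite("pics/wrist6.png",f["pixels"][:,:,::-1])
E
```

```text
t 8.72 pos [ 445.1 -206.4  178.6] rpy [-89.8   0.2 179.5] F [-0.3 -0.1 -1.6] w 23.3 q [-0.03  0.09 -0.46  0.   -1.02  1.59]
0 dp [-1. 31. -1.] rot [-0.2 -0.5 -0.2]
0 dp [-1. 31. -0.] rot [-0. -0.  0.]
0 dp [-1. 31. -0.] rot [0. 0. 0.]
```

View pics/wrist6.png

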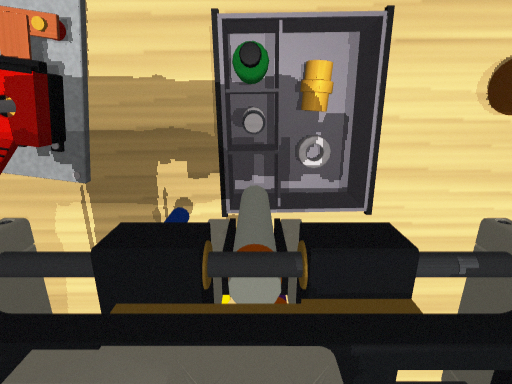

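Request:
move_arm:
  deltas:
    - {"dp":[-1,25,0],"rotation":[0,0,0]}
    - {"dp":[-1,25,0],"rotation":[0,0,0]}
    - {"dp":[0,20,0],"rotation":[0,0,0]}
    - {"dp":[0,10,0],"rotation":[0,0,0]}

```text
t: 9.1
eef_pos: [0.4542, -0.2077, 0.1051]
ee_rot: [-1.564, 0.017, 3.136]
force: [-0.8, -0.6, -0.6]
width: 0.0234
```

```bash
python3 - <<'E'
from plan import *
plan([(.4475,-.205,.080)],(-90,0,180))
E
```

```text
t 9.10 pos [ 454.2 -207.7  105.1] rpy [-89.6   1.  179.7] F [-0.8 -0.6 -0.6] w 23.4 q [-0.03  0.18 -0.55  0.01 -0.82  1.59]
0 dp [ 7. 25. -3.] rot [-0.4 -0.3 -1. ]
```

Request:
move_arm:
  deltas:
    - {"dp":[5,8,-2],"rotation":[0,0,-1]}
    - {"dp":[1,10,0],"rotation":[0,0,0]}
    - {"dp":[0,2,0],"rotation":[0,0,0]}

```text
t: 9.35
eef_pos: [0.449, -0.2051, 0.0851]
ee_rot: [-1.563, -0.002, 3.137]
force: [-0.7, 0.6, -0.2]
width: 0.0233
```

Request:
move_arm:
  deltas:
    - {"dp":[0,2,0],"rotation":[0,0,0]}

```text
t: 9.43
eef_pos: [0.4496, -0.205, 0.0838]
ee_rot: [-1.563, -0.002, 3.138]
force: [0.3, 0.8, -0.9]
width: 0.0233
```

Request:
move_arm:
  deltas:
    - {"dp":[1,3,0],"rotation":[-0.3,0,0]}
    - {"dp":[0,2,0],"rotation":[0,0,0]}

```text
t: 9.6
eef_pos: [0.4497, -0.2048, 0.08]
ee_rot: [-1.568, -0.0, 3.139]
force: [-0.7, 0.1, -0.6]
width: 0.0234
```

Request:
move_arm:
  deltas:
    - {"dp":[0,2,0],"rotation":[0,0,0]}

```text
t: 9.68
eef_pos: [0.4506, -0.205, 0.0792]
ee_rot: [-1.567, 0.001, 3.14]
force: [-5.2, 3.9, 24.6]
width: 0.0231
```

Request:
move_arm:
  deltas:
    - {"dp":[0,-1,0],"rotation":[0,0,0]}
    - {"dp":[0,0,0],"rotation":[0,0,0]}
    - {"dp":[0,0,0],"rotation":[0,0,0]}
    - {"dp":[0,0,0],"rotation":[0,0,0]}
    - {"dp":[0,0,0],"rotation":[0,0,0]}
  jaw: 0

```text
t: 10.1
eef_pos: [0.4524, -0.2054, 0.0825]
ee_rot: [-1.567, 0.006, 3.14]
force: [0.1, -0.1, 1.6]
width: 0.0511
```

Request:
move_arm:
  deltas:
    - {"dp":[0,0,0],"rotation":[0,0,0]}
    - {"dp":[0,0,0],"rotation":[0,0,0]}
    - {"dp":[0,0,0],"rotation":[0,0,0]}

```text
t: 10.35
eef_pos: [0.4524, -0.2054, 0.0825]
ee_rot: [-1.567, 0.006, 3.14]
force: [0.5, -0.4, -0.3]
width: 0.0708
```

```bash
python3 - <<'E'
from plan import *
import cv2
plan([(.4475,-.205,.180)],(-90,0,180))
f=arm.grab_frame("side"); cv2.imwrite("pics/side7.png",f["pixels"][190:310,230:390,::-1].repeat(4,0).repeat(4,1))
E
```

```text
t 10.35 pos [ 452.4 -205.4   82.5] rpy [-89.8   0.3 179.9] F [ 0.5 -0.4 -0.3] w 70.8 q [-0.03  0.21 -0.57  0.01 -0.78  1.59]
0 dp [  1. -33.  -0.] rot [-0.2 -0.1 -0.3]
0 dp [  2. -32.  -0.] rot [-0.  0.  0.]
0 dp [  2. -32.  -0.] rot [ 0.  0. -0.]
```

View pics/side7.png

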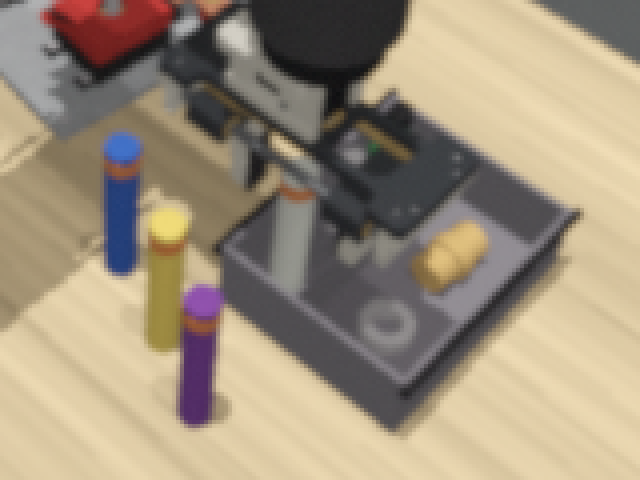

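Request:
move_arm:
  deltas:
    - {"dp":[0,-15,0],"rotation":[0,0,0]}
    - {"dp":[0,-33,0],"rotation":[0,0,0]}
    - {"dp":[0,-33,0],"rotation":[0,0,0]}
    - {"dp":[0,-33,0],"rotation":[0,0,0]}
    - {"dp":[0,0,0],"rotation":[0,0,0]}

```text
t: 10.82
eef_pos: [0.4495, -0.2051, 0.1985]
ee_rot: [-1.567, -0.003, 3.139]
force: [1.9, 1.0, 1.3]
width: 0.0877
```

```bash
python3 - <<'E'
from plan import *
import cv2
plan([(.47,.05,.21),(.475,.153,.19)],(-90,0,171.6))
f=arm.grab_frame("wrist"); cv2.imwrite("pics/wrist8.png",f["pixels"][:,:,::-1])
E
```

```text
t 10.82 pos [ 449.5 -205.1  198.5] rpy [-8.980e+01 -1.000e-01  1.799e+02] F [1.9 1.  1.3] w 87.7 q [-0.03  0.08 -0.42  0.   -1.07  1.59]
0 dp [ -3.  -2. -36.] rot [-0.2  7.   0.1]
0 dp [  2.  -2. -37.] rot [-0.   1.3  0. ]
0 dp [  2.  -2. -36.] rot [0. 0. 0.]
0 dp [  2.  -2. -36.] rot [ 0. -0.  0.]
0 dp [  2.  -2. -36.] rot [0. 0. 0.]
0 dp [  2.  -2. -36.] rot [0. 0. 0.]
0 dp [  2.  -2. -36.] rot [0. 0. 0.]
1 dp [  3.   7. -34.] rot [0. 0. 0.]
1 dp [  3.   7. -34.] rot [0. 0. 0.]
1 dp [  3.   7. -34.] rot [0. 0. 0.]
```

View pics/wrist8.png

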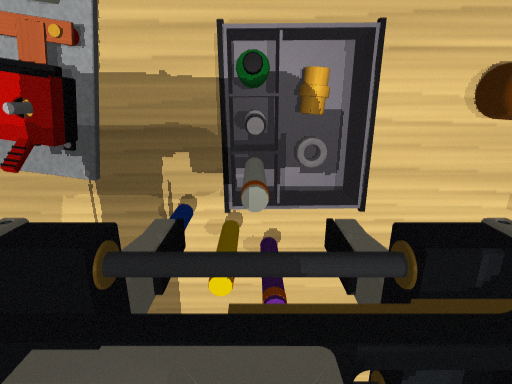

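The drift is standing in its pocket at wrist px (256,185) and has been released. Now to tab B.

Request:
move_arm:
  deltas:
    - {"dp":[-3,-2,-36],"rotation":[0,7,0]}
    - {"dp":[2,-2,-37],"rotation":[0,1.3,0]}
    - {"dp":[2,-2,-37],"rotation":[0,0,0]}
    - {"dp":[2,-2,-37],"rotation":[0,0,0]}
    - {"dp":[2,-2,-37],"rotation":[0,0,0]}
  jaw: 165

```text
t: 11.28
eef_pos: [0.4608, -0.0236, 0.202]
ee_rot: [-1.567, -0.008, 2.99]
force: [1.8, -0.7, -0.6]
width: 0.0599
```

Request:
move_arm:
  deltas:
    - {"dp":[2,0,-37],"rotation":[0,0,0]}
    - {"dp":[2,0,-37],"rotation":[0,0,0]}
    - {"dp":[3,0,-37],"rotation":[0,0,0]}
    - {"dp":[3,0,-30],"rotation":[0,0,0]}
    - {"dp":[0,0,0],"rotation":[0,0,0]}

```text
t: 11.7
eef_pos: [0.4702, 0.1289, 0.198]
ee_rot: [-1.566, -0.01, 2.993]
force: [0.3, 0.1, -0.3]
width: 0.0318
```

```bash
python3 - <<'E'
from plan import *
import cv2
plan([(.47,.154,.19)],(-90,0,171.6))
f=arm.grab_frame("wrist"); np.savez("wrist9.npz",**f); cv2.imwrite("pics/wrist9.png",f["pixels"][:,:,::-1])
f=arm.grab_frame("side"); np.savez("side9.npz",**f);cv2.imwrite("pics/side9.png",f["pixels"][100:250,160:360,::-1].repeat(4,0).repeat(4,1))
E
```

```text
t 11.70 pos [470.2 128.9 198. ] rpy [-89.7  -0.6 171.5] F [ 0.3  0.1 -0.3] w 31.8 q [ 0.67  0.08 -0.42 -0.   -1.08  0.76]
0 dp [  4.   8. -25.] rot [-0.3 -0.1  0.6]
```

View pics/wrist9.png

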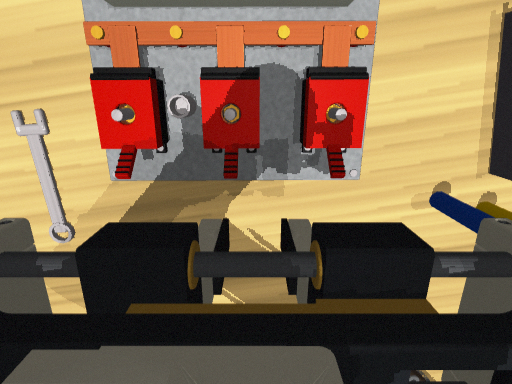

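View pics/side9.png

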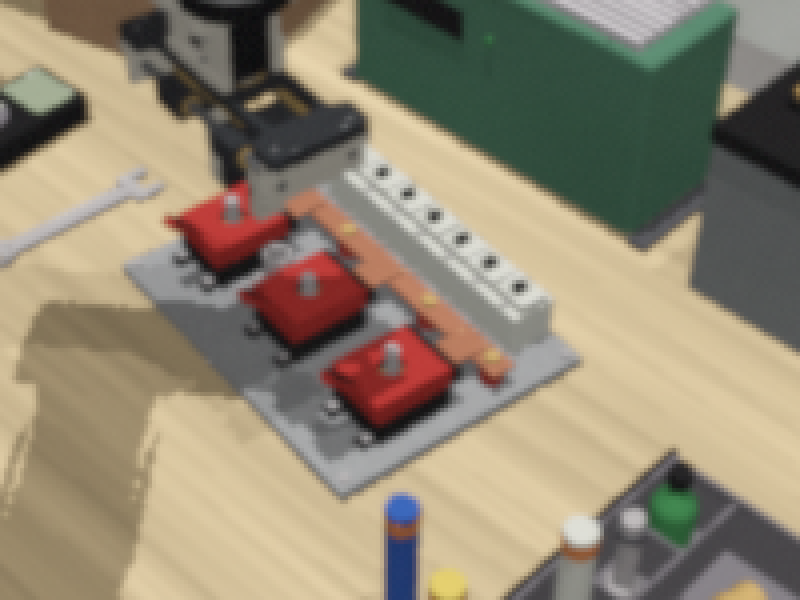

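```bash
python3 - <<'E'
from plan import *
from h import *
np.set_printoptions(precision=4,suppress=True)
f=np.load("wrist9.npz"); s=arm.get_state()
T0=np.eye(4);T0[:3,:3]=R.from_euler("xyz",[-89.7,-.6,171.5],degrees=True).as_matrix();T0[:3,3]=[.4702,.1289,.198]
vv,uu=np.mgrid[0:384,0:512]; W=world(f,uu,vv,T0@f["mount"]); hs=cv2.cvtColor(f["pixels"],cv2.COLOR_RGB2HSV)
red=((hs[...,0]<6)|(hs[...,0]>174))&(hs[...,1]>150)
m=red&(uu>215)&(uu<248)&(vv>=152)&(vv<182)
for v in range(150,182,3):
    k=m&(vv==v); 
    if k.any(): print(v,uu[k].min(),uu[k].max(),W[k].mean(0))
# bolt B top, screws
for u,v in ((230,113),(217,150),(252,150)): print(u,v,W[v,u])
k=red&(abs(W[...,2]-.056)<.004)&(uu>195)&(uu<265)&(vv<150); print(cv2.minAreaRect(W[k][:,:2].astype(np.float32)*1000))
show()
E
```

```text
153 237 237 [0.4967 0.1419 0.0669]
156 225 237 [0.4947 0.1485 0.0681]
159 225 237 [0.4965 0.1457 0.0939]
162 224 237 [0.4896 0.1495 0.0735]
165 224 237 [0.4873 0.1496 0.0775]
168 224 237 [0.4889 0.1478 0.0982]
171 227 237 [0.4818 0.1484 0.0815]
174 224 237 [0.4794 0.1505 0.0835]
177 224 236 [0.4758 0.1519 0.081 ]
230 113 [0.5379 0.142  0.0688]
217 150 [0.4957 0.1691 0.0208]
252 150 [0.4895 0.1272 0.021 ]
((537.0289916992188, 142.8307342529297), (60.083335876464844, 70.59648895263672), 81.5861587524414)
t 11.80 pos [469.3 125.8 197.7] rpy [-89.7  -0.7 171.5] F [0.1 0.6 0.5] w 31.4 q [ 0.66  0.08 -0.42 -0.   -1.08  0.76]
```

```bash
python3 - <<'E'
from plan import *
plan([(.481,.152,.12)],(-90,0,171.6),step=30)
E
```

```text
t 11.80 pos [469.3 125.8 197.7] rpy [-89.7  -0.7 171.5] F [0.1 0.6 0.5] w 31.4 q [ 0.66  0.08 -0.42 -0.   -1.08  0.76]
0 dp [-3. 26. -9.] rot [-0.3 -0.1  0.7]
0 dp [-3. 26. -9.] rot [ 0. -0. -0.]
0 dp [-3. 26. -9.] rot [ 0. -0.  0.]
```

Request:
move_arm:
  deltas:
    - {"dp":[-2,22,-12],"rotation":[0,0,0.7]}
    - {"dp":[-2,26,-10],"rotation":[0,0,0]}
    - {"dp":[-1,20,-7],"rotation":[0,0,0]}
    - {"dp":[0,0,0],"rotation":[0,0,0]}

```text
t: 12.13
eef_pos: [0.4785, 0.1508, 0.1273]
ee_rot: [-1.566, 0.003, 2.99]
force: [-0.4, -0.7, -0.3]
width: 0.0311
```

```bash
python3 - <<'E'
from plan import *
import cv2
plan([(.481,.152,.06)],(-90,0,171.6),step=30)
f=arm.grab_frame("wrist"); np.savez("wrist10.npz",**f); cv2.imwrite("pics/wrist10.png",f["pixels"][:,:,::-1])
E
```

```text
t 12.13 pos [478.5 150.8 127.3] rpy [-8.970e+01  1.000e-01  1.713e+02] F [-0.4 -0.7 -0.3] w 31.1 q [ 0.7   0.17 -0.5   0.01 -0.9   0.71]
0 dp [-1. 22. -1.] rot [-0.3 -0.3 -0.1]
0 dp [-1. 22. -1.] rot [-0.  0.  0.]
0 dp [-1. 22. -1.] rot [-0.  0.  0.]
```

View pics/wrist10.png

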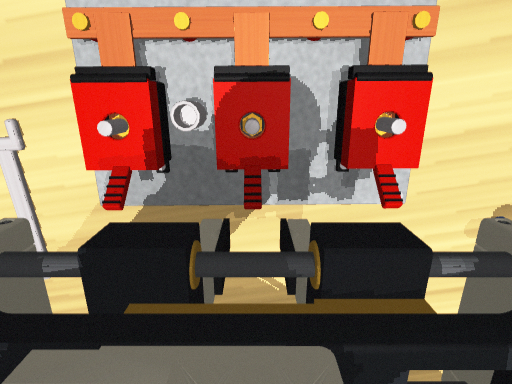

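Tab B is centred at u=253, and the jaws are centred at about 255. Going down.

Request:
move_arm:
  deltas:
    - {"dp":[-1,22,0],"rotation":[0,0,0]}
    - {"dp":[-1,22,0],"rotation":[0,0,0]}
    - {"dp":[0,14,0],"rotation":[0,0,0]}
    - {"dp":[0,0,0],"rotation":[0,0,0]}

```text
t: 12.52
eef_pos: [0.4836, 0.1469, 0.0741]
ee_rot: [-1.569, 0.008, 2.988]
force: [-0.2, -0.2, -0.5]
width: 0.0308
```

```bash
python3 - <<'E'
from plan import *
import cv2
plan([(.481,.152,.06)],(-90,0,171.6),step=30)
f=arm.grab_frame("wrist"); np.savez("wrist11.npz",**f); cv2.imwrite("pics/wrist11.png",f["pixels"][:,:,::-1])
E
```

```text
t 12.52 pos [483.6 146.9  74.1] rpy [-89.9   0.5 171.2] F [-0.2 -0.2 -0.5] w 30.8 q [ 0.69  0.24 -0.56  0.01 -0.77  0.72]
0 dp [ 3. 14. -5.] rot [-0.1 -0.4 -0.5]
```

View pics/wrist11.png

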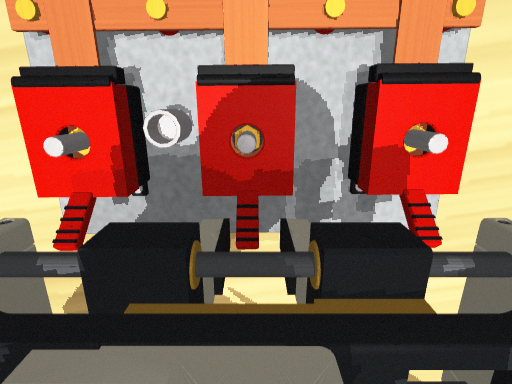

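Request:
move_arm:
  deltas:
    - {"dp":[2,8,-4],"rotation":[0,0,-0.4]}
    - {"dp":[1,7,-1],"rotation":[0,0,0]}

```text
t: 12.73
eef_pos: [0.4842, 0.153, 0.0636]
ee_rot: [-1.573, 0.006, 2.987]
force: [0.1, 0.2, 0.2]
width: 0.0311
```

Request:
move_arm:
  deltas:
    - {"dp":[0,2,0],"rotation":[0,0,0]}

```text
t: 12.82
eef_pos: [0.4844, 0.1532, 0.0617]
ee_rot: [-1.574, 0.006, 2.987]
force: [-0.1, -0.5, -0.1]
width: 0.0312
```

Request:
move_arm:
  deltas:
    - {"dp":[3,2,1],"rotation":[0,0,-0.3]}
    - {"dp":[0,1,0],"rotation":[0,0,0]}
    - {"dp":[0,1,0],"rotation":[0,0,0]}
    - {"dp":[0,1,0],"rotation":[0,0,0]}
    - {"dp":[0,0,0],"rotation":[0,0,0]}
  jaw: 255
  squeeze: 15

```text
t: 13.23
eef_pos: [0.4813, 0.152, 0.0584]
ee_rot: [-1.573, 0.002, 2.988]
force: [-0.7, 0.6, -0.9]
width: 0.0139
```

Request:
move_arm:
  deltas:
    - {"dp":[0,0,0],"rotation":[0,0,0]}
    - {"dp":[0,0,0],"rotation":[0,0,0]}

```text
t: 13.4
eef_pos: [0.4814, 0.1521, 0.0588]
ee_rot: [-1.574, 0.002, 2.989]
force: [1.0, -0.4, -2.0]
width: 0.014
```

```bash
python3 - <<'E'
from plan import *
import cv2
show()
f=arm.grab_frame("wrist"); np.savez("wrist12.npz",**f); cv2.imwrite("pics/wrist12.png",f["pixels"][:,:,::-1])
E
```

```text
t 13.40 pos [481.4 152.1  58.8] rpy [-9.020e+01  1.000e-01  1.713e+02] F [ 1.  -0.4 -2. ] w 14.0 q [ 0.7   0.26 -0.57 -0.   -0.73  0.72]
```

View pics/wrist12.png

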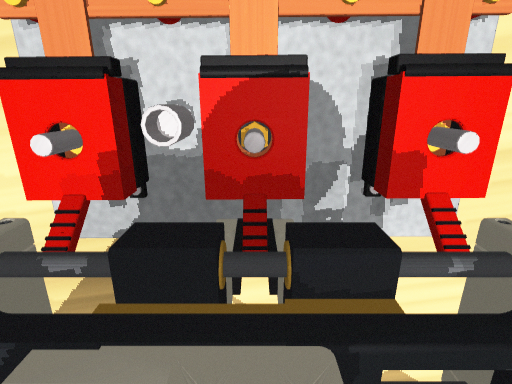

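Request:
move_arm:
  deltas:
    - {"dp":[-3,-9,0],"rotation":[0,0,0]}
    - {"dp":[-4,-9,0],"rotation":[0,0,0]}
    - {"dp":[-5,-9,0],"rotation":[0,0,0]}
    - {"dp":[-6,-8,0],"rotation":[0,0,0]}

```text
t: 13.78
eef_pos: [0.4978, 0.1495, 0.0947]
ee_rot: [-1.572, -0.002, 2.989]
force: [-0.0, 0.5, -3.1]
width: 0.0139
```

```bash
cat > arc.py <<'E'
from plan import *
s=show(); g=s["eef_pos"]-R.from_euler("xyz",s["ee_rot"]).apply([0,.019,0])
px=np.array([.989,-.146,0]); hin=np.array([.5716,.1385,.055]); d=g-hin
h=d@px; z=d[2]; a=np.degrees(np.arctan2(z,-h)); print("r %.1f ang %.1f open %.1f lat %.1f"%(1000*np.hypot(h,z),a,a-14,1000*(d@np.array([.146,.989,0]))))
r=94.
p=np.array([h,z])*1000
for k in range(1,6):
    b=np.radians(a+6*k); n=np.array([-r*np.cos(b),r*np.sin(b)]); e=n-p; print("open %.0f dp [%.0f, %.0f, 0]"%(a-14+6*k,-e[0],-e[1])); p=n
E
python3 arc.py
```

```text
t 13.78 pos [497.8 149.5  94.7] rpy [-9.010e+01 -1.000e-01  1.713e+02] F [-0.   0.5 -3.1] w 13.9 q [ 0.67  0.23 -0.5  -0.   -0.84  0.75]
r 94.9 ang 38.2 open 24.2 lat 0.1
open 30 dp [-7, -7, 0]
open 36 dp [-7, -7, 0]
open 42 dp [-8, -6, 0]
open 48 dp [-8, -5, 0]
open 54 dp [-9, -4, 0]
```

Request:
move_arm:
  deltas:
    - {"dp":[-6,-7,0],"rotation":[0,0,0]}
    - {"dp":[-7,-7,0],"rotation":[0,0,0]}
    - {"dp":[-8,-6,0],"rotation":[0,0,0]}
    - {"dp":[-8,-5,0],"rotation":[0,0,0]}

```text
t: 14.12
eef_pos: [0.5288, 0.1449, 0.1231]
ee_rot: [-1.573, -0.002, 2.989]
force: [2.3, 2.2, -9.8]
width: 0.0138
```

```bash
python3 arc.py
```

```text
t 14.12 pos [528.8 144.9 123.1] rpy [-9.010e+01 -1.000e-01  1.713e+02] F [ 2.3  2.2 -9.8] w 13.8 q [ 0.62  0.24 -0.41 -0.   -0.92  0.8 ]
r 97.2 ang 63.6 open 49.6 lat 0.0
open 56 dp [-10, -1, 0]
open 62 dp [-9, -3, 0]
open 68 dp [-10, -2, 0]
open 74 dp [-10, -1, 0]
open 80 dp [-10, 0, 0]
```

Request:
move_arm:
  deltas:
    - {"dp":[-9,0,0],"rotation":[0,0,0]}
    - {"dp":[-9,-3,0],"rotation":[0,0,0]}
    - {"dp":[-9,-2,0],"rotation":[0,0,0]}

```text
t: 14.37
eef_pos: [0.5577, 0.1405, 0.1308]
ee_rot: [-1.574, -0.002, 2.989]
force: [-1.9, 2.9, -3.7]
width: 0.0142
```

```bash
python3 arc.py
```

```text
t 14.37 pos [557.7 140.5 130.8] rpy [-9.020e+01 -1.000e-01  1.713e+02] F [-1.9  2.9 -3.7] w 14.2 q [ 0.58  0.28 -0.34 -0.   -0.95  0.84]
r 95.9 ang 81.6 open 67.6 lat -0.1
open 74 dp [-10, 1, 0]
open 80 dp [-10, 0, 0]
open 86 dp [-10, 1, 0]
open 92 dp [-10, 2, 0]
open 98 dp [-9, 3, 0]
```

Request:
move_arm:
  deltas:
    - {"dp":[-8,1,0],"rotation":[0,0,0]}
    - {"dp":[-6,0,0],"rotation":[0,0,0]}
    - {"dp":[0,0,0],"rotation":[0,0,0]}
    - {"dp":[0,0,0],"rotation":[0,0,0]}

```text
t: 14.7
eef_pos: [0.576, 0.1379, 0.1312]
ee_rot: [-1.574, -0.001, 2.989]
force: [-2.4, 2.4, 2.4]
width: 0.0136
```

```bash
python3 arc.py; python3 - <<'E'
from plan import *
import cv2
f=arm.grab_frame("side"); np.savez("side13.npz",**f);cv2.imwrite("pics/side13.png",f["pixels"][100:250,160:360,::-1].repeat(4,0).repeat(4,1))
f=arm.grab_frame("wrist"); np.savez("wrist13.npz",**f); cv2.imwrite("pics/wrist13.png",f["pixels"][:,:,::-1])
f=arm.grab_frame("top"); np.savez("top13.npz",**f); cv2.imwrite("pics/top13.png",f["pixels"][110:260,150:380,::-1].repeat(3,0).repeat(3,1))
show()
E
```

```text
t 14.70 pos [576.  137.9 131.2] rpy [-9.020e+01 -1.000e-01  1.712e+02] F [-2.4  2.4  2.4] w 13.6 q [ 0.56  0.3  -0.3  -0.   -0.97  0.86]
r 95.3 ang 92.7 open 78.7 lat 0.0
open 85 dp [-10, 2, 0]
open 91 dp [-10, 2, 0]
open 97 dp [-9, 3, 0]
open 103 dp [-9, 4, 0]
open 109 dp [-9, 5, 0]
t 14.85 pos [575.5 138.  131.3] rpy [-90.2  -0.  171.3] F [-0.6  1.7 -0.6] w 13.8 q [ 0.56  0.3  -0.3  -0.   -0.97  0.86]
```

View pics/side13.png

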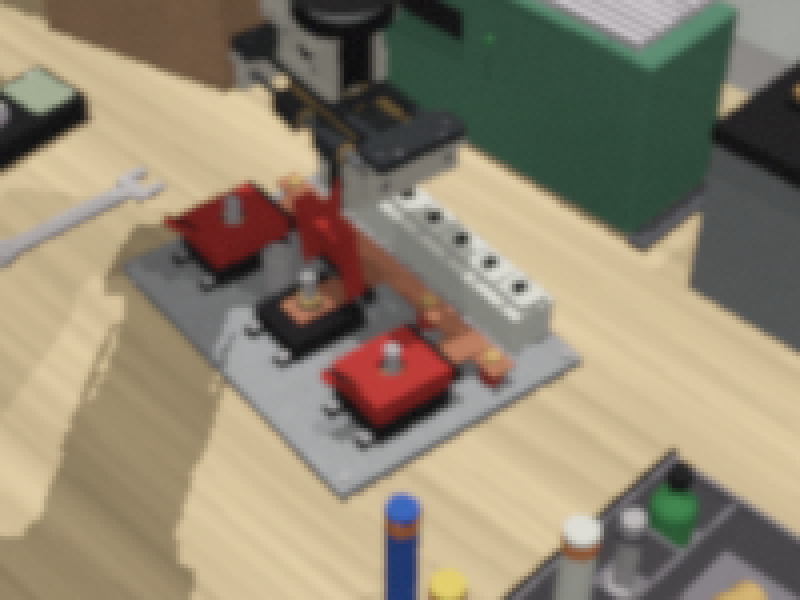

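View pics/wrist13.png

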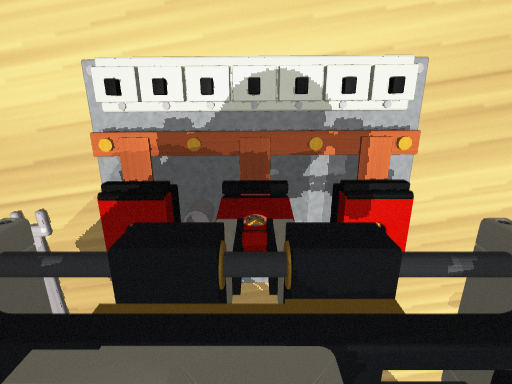

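View pics/top13.png

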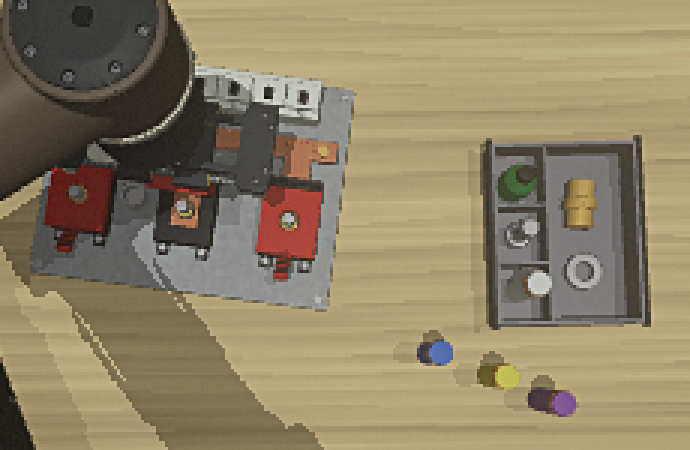

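The middle cap is standing nearly upright with its tab in the fingers (side px about (330,215) in the crop). The other two caps are shut, and the white drift is upright in its pocket. I'll check the cap angle independently from depth, then hand in.

```bash
python3 - <<'E'
from plan import *
from h import *
f=np.load("side13.npz"); vv,uu=np.mgrid[0:384,0:512]; W=world(f,uu,vv); hs=cv2.cvtColor(f["pixels"],cv2.COLOR_RGB2HSV)
red=((hs[...,0]<6)|(hs[...,0]>174))&(hs[...,1]>150)
d=W-np.array([.538,.1435,.012]); px=d@np.array([.989,-.146,0]); py=d@np.array([.146,.989,0]); pz=d[...,2]
k=red&(abs(py)<.027)&(pz>.05)&(pz<.095)&(px>-.01)&(px<.05)
c=np.polyfit(pz[k],px[k],1); print(k.sum(),"cap lean from horizontal %.1f deg"%np.degrees(np.arctan2(1,-c[0])))
for yc in (-.11,.11):
    m=red&(abs(py-yc)<.025)&(abs(px)<.03)&(pz>.02)&(pz<.09); print("other cap top z %.4f sd %.4f"%(np.median(pz[m]),pz[m].std()))
s=show(); print(np.abs(s["qd"]).max())
arm.job_done()
E
```

```text
37 cap lean from horizontal 67.3 deg
other cap top z 0.0436 sd 0.0017
other cap top z 0.0436 sd 0.0027
t 14.85 pos [575.5 138.  131.3] rpy [-90.2  -0.  171.3] F [-0.6  1.7 -0.6] w 13.8 q [ 0.56  0.3  -0.3  -0.   -0.97  0.86]
0.005443773740451606
the job is handed in; nothing more can be done
```

I found the loose bolt on the middle post, drove it down, put the drift back in the crate and handed the job in with that post's cap held open. The system gives no verdict, so I can't confirm that it passed.

- **Bolts:** The right-hand post's bolt (lowest y) did not move under 27 N. The middle bolt gave at about 3 N and stopped about 5.5 to 6 mm down, where it held against 22 N. I did not tap the left-hand bolt.
- **Drift:** It stands upright in its own pocket and was let go. I saw it there in the wrist, side and top views.
- **Cap:** I pinched the tab (opening 13.8 mm for a 14 mm tab) and opened the cap along its arc. The arm was still (under 0.006 rad/s) when I handed in.
- **Everything else:** The other two caps measured shut, with their tops at z = 43.6 mm. In the last top view nothing in the crate, nor the three coloured drifts, looked out of place. I did not measure the other items on the bench.

**Disagreement:** my two cap-angle checks don't agree. The finger position about the hinge gives about 78°, while a rough fit to side-camera depth (37 pixels) gives about 67°. Both are above 65°, but the lower one only narrowly.

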